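Release packed gift cartons for collection and ring the counter bell

TASK

Move every gift carton from the red packing rail over the end stops onto the green collection rail, so that all hang there by their hooks. Then slide the bell unit's small switch fully on (towards the green dot), press the bell plunger right down to its stop while it is on, let it spring back, and slide the switch fully off again. Never press the plunger with the switch off, and leave the truffle bowl, tongs and price card where they are.

Things in the scene. Friction and masses are not known exactly. Their poses are not given: they have to be found in the camera images.
- packing_rail: Rail with dark red post, fixed. Origin on the counter under the bar's free tip; bar along +x (away from robot) to the post at x 205 mm (50 wide, 104 high). Bar 10 wide (y), z 83..91; end stop x 0..6, 10 wide, up to z 101. A hung carton's origin is at y 0, z 15, x 20..188; five fit 38 mm apart. The packing rail, where the cartons start.
- collect_rail: Rail with green post, fixed. Origin on the counter under the bar's free tip; bar along +x (away from robot) to the post at x 205 mm (50 wide, 104 high). Bar 10 wide (y), z 83..91; end stop x 0..6, 10 wide, up to z 101. A hung carton's origin is at y 0, z 15, x 20..188; five fit 38 mm apart. The collection rail, empty at the start, where the cartons must go.
- carton0: Gift carton, dark brown with gold ribbon, about 120 g, may be absent. Box 30 (x) x 42 (y) x 42 mm tall; origin: centre of underside, z up. White C-hook, 22 long in x: leg at y 8.5..12.5, flat roof z 76..82, lip at y -8.5..-12.5 down to z 68. Grip tab on the roof, 16 (x) x 14 (y), z 82..110: grip across y. Starts hung on the packing rail, x along the bar; stands upright if set on the counter
- carton1: Gift carton, cream with dark red ribbon, about 120 g, may be absent. Box 30 (x) x 42 (y) x 42 mm tall; origin: centre of underside, z up. White C-hook, 22 long in x: leg at y 8.5..12.5, flat roof z 76..82, lip at y -8.5..-12.5 down to z 68. Grip tab on the roof, 16 (x) x 14 (y), z 82..110: grip across y. Starts hung on the packing rail, x along the bar; stands upright if set on the counter
- carton2: Gift carton, dark red with gold ribbon, about 120 g, may be absent. Box 30 (x) x 42 (y) x 42 mm tall; origin: centre of underside, z up. White C-hook, 22 long in x: leg at y 8.5..12.5, flat roof z 76..82, lip at y -8.5..-12.5 down to z 68. Grip tab on the roof, 16 (x) x 14 (y), z 82..110: grip across y. Starts hung on the packing rail, x along the bar; stands upright if set on the counter
- carton3: Gift carton, light brown with cream ribbon, about 120 g, may be absent. Box 30 (x) x 42 (y) x 42 mm tall; origin: centre of underside, z up. White C-hook, 22 long in x: leg at y 8.5..12.5, flat roof z 76..82, lip at y -8.5..-12.5 down to z 68. Grip tab on the roof, 16 (x) x 14 (y), z 82..110: grip across y. Starts hung on the packing rail, x along the bar; stands upright if set on the counter
- carton4: Gift carton, gold with dark brown ribbon, about 120 g, may be absent. Box 30 (x) x 42 (y) x 42 mm tall; origin: centre of underside, z up. White C-hook, 22 long in x: leg at y 8.5..12.5, flat roof z 76..82, lip at y -8.5..-12.5 down to z 68. Grip tab on the roof, 16 (x) x 14 (y), z 82..110: grip across y. Starts hung on the packing rail, x along the bar; stands upright if set on the counter
- bell_unit: dark red counter bell, loose, about 0.9 kg, 140 (x) x 120 (y) x 30 mm high; origin: centre of underside, z up. In its flat top a slot along x, 10 mm deep, x -48..48, y -48..-22, holds the switch. White dot: off end (-x); green dot: on end (+x). Brass dome, radius 29, at y 28, carries the plunger
- switch (a joint): slide switch, metres: 0 = off (towards the white dot, unit -x), 0.014 = on (towards the green dot, unit +x). It stays where it is left; about 1.2 N moves it
- switch_top (a point): centre of the top of the yellow switch button, flush with the unit's top (30 mm above the counter); button 10 (x) x 18 (y) mm, filling the slot's depth; at unit x -7 when off, +7 when on, unit y -35. Push its side with a fingertip lowered into the slot; the axes are the unit's
- plunger (a joint): bell plunger, metres: 0 = up, 0.008 = pressed down to its stop; springs back; 2 N to start, 6 N at the stop
- plunger_top (a point): centre of the top of the round steel plunger head, 22 mm across, 68 mm above the counter when up, at unit x 0, y 28 mm
- truffle_bowl: glass bowl of white truffles, 150 mm across, about 95 mm high; bystander; origin at the centre of its underside
- tongs: steel serving tongs lying flat, 165 mm long along x, 34 mm wide, 10 mm high; bystander; origin near the middle
- price_card: paper-white price card 75 mm wide, 58 mm high in a brass foot; bystander; origin at the centre of its underside

How it is judged:
On the way, in this order (a step that is already met when the one before it is completed fails the run):
1. every carton hangs on the collection rail, let go (x of carton0 in the frame of collect_rail between 0.015 and 0.195 m and y of carton0 in the frame of collect_rail between -0.009 and 0.009 m and z of carton0 in the frame of collect_rail between 0.011 and 0.019 m and angle between each of carton0, carton1, carton2, carton3, carton4's own z axis and vertical below 0.15 rad and contact force between each of carton0, carton1, carton2, carton3, carton4 and the fingers below 0.05 N and x of carton1 in the frame of collect_rail between 0.015 and 0.195 m and y of carton1 in the frame of collect_rail between -0.009 and 0.009 m and z of carton1 in the frame of collect_rail between 0.011 and 0.019 m and x of carton2 in the frame of collect_rail between 0.015 and 0.195 m and y of carton2 in the frame of collect_rail between -0.009 and 0.009 m and z of carton2 in the frame of collect_rail between 0.011 and 0.019 m and x of carton3 in the frame of collect_rail between 0.015 and 0.195 m and y of carton3 in the frame of collect_rail between -0.009 and 0.009 m and z of carton3 in the frame of collect_rail between 0.011 and 0.019 m and x of carton4 in the frame of collect_rail between 0.015 and 0.195 m and y of carton4 in the frame of collect_rail between -0.009 and 0.009 m and z of carton4 in the frame of collect_rail between 0.011 and 0.019 m), for 0.2 s.
2. the bell's switch is slid on (value of joint switch above 0.011 m), for 0.1 s.
3. the plunger is pressed to its stop while the switch is on (value of joint plunger above 0.0068 m and value of joint switch above 0.011 m), for 0.05 s.
At the end, for the whole second after the job is handed in: Every carton present hangs released and at rest on the collection rail's bar (underside 11 to 19 mm above the counter, within 9 mm sideways of the bar, 15 to 195 mm from the tip, upright within 0.15 rad); the switch is off (under 3 mm), the plunger is up and the unit stands flat (all of step 1 and linear speed of each of carton0, carton1, carton2, carton3, carton4 below 0.03 m/s and value of joint switch below 0.003 m and value of joint plunger below 0.002 m and angle between bell_unit's own z axis and vertical below 0.05 rad); the robot touches nothing.
It fails at once if the plunger is pressed while the switch is off (value of joint plunger above 0.005 m and value of joint switch below 0.004 m).
It fails at once if the truffle bowl is disturbed (moved over 25 mm) (distance of truffle_bowl from where it was at the start of the episode above 0.025 m).
It fails at once if the tongs is disturbed (moved over 25 mm) (distance of tongs from where it was at the start of the episode above 0.025 m).
It fails at once if the price card is disturbed (moved over 25 mm) (distance of price_card from where it was at the start of the episode above 0.025 m).
Of carton0, carton1, carton2, carton3, carton4 only 3 to 5 are there at a start; the rules pass over those that are not, and their reading is None.
At some moment in a run one of bell_unit may be knocked a few centimetres aside while the robot is not near it.
Once in a run the grip may slacken for a moment while it holds something.
It also fails if it takes over 208 s, if anything falls off the work surface, if the arm or the gripper's body presses on something with over 40 N, if the wrist force passes 120 N, or if a joint passes its speed limit or range.

ROBOT

A 6-joint arm with a two-finger parallel gripper is mounted at the origin on the work surface. World frame = base frame: x ahead of the robot, y to its left, z up, the work surface at z = 0. Lengths are in m, angles in rad, forces in N, time in s.
With the tool pointing down it reaches from about 0.225 to 0.875 m from the base axis. Payload 3.4 kg.
Tool frame: the origin (TCP) lies at the very end of the fingers, on their centre line; the grasp point (between the pads) lies 19 mm behind it; z points along the fingers, y is the direction in which the jaws open and shut (so a half turn about z gives the same grasp; the last joint's range is limited). The gripper opens to 85 mm and grips with 20 to 120 N. Pads are 22 mm wide; open, the fingers measure 114 mm over their backs; the gripper's body (76 mm by 85 mm) begins 54 mm behind the grasp point. The pads swing forward as they close: fully open they stand 13 mm farther back than shut.
Start: joints at [0.988, 0.276, 1.505, -0, 1.361, -0.121], TCP at [0.256, 0.515, 0.231] pointing down, gripper open.
Joint ranges: [-2.89, 2.89], [-0.75, 2.08], [0.22, 2.7], [-1.18, 4.32], [0.11, 2.71], [-2.7, 2.7]. Speed limits (rad/s): [2.57, 2.57, 3.14, 3.14, 3.14, 3.14].

INTERFACE

Orientations are given as a unit quaternion [w, x, y, z].
In Python, from rig import manip gives the robot as it stands. The module is installed in compiled form; this text tells all that it offers.
- The arm moves only by the tool carry_out, never from a script. Its argument "moves" is one flat list of numbers, 5 for each row, row after row: the opening in per cent of the stroke, from 0 (shut) to 100 (fully open), then the shift along the world's x, y, z in cm, then the turn about the world's z in rad. A call has exactly 10 rows; each row shifts and turns the commanded pose from where the row before left it; what a row does not reach is not made up. A row lasts 1/10 s, in which the tool goes at most 50 mm and 8.59 degrees, less where a joint would pass 70% of its speed; a pose out of reach is approached as far as the arm can. A call is refused whole if a number of a shift passes 5 or a number of a turn 0.15, either way. A call with a gripper value outside its range is refused whole. The fingers move at their own pace and stop on an object; "squeeze" is the grip in N (left out, the last holds). Time passes only in rows, so rows that do not move let the fingers close, or fill a call up. It gives the time, the measured TCP pose, the force and the opening at its end, in the units of the state.
- manip.get_state(): the state, without advancing time (a new reading comes with each control period).
- manip.get_image(name): name is "side" or "top"; returns the picture (420x560x3 uint8, red, green, blue); there is no depth.
- manip.camera_info(name): a dict with "fov_y" (degrees; the focal length in pixels is half the picture's height over the tangent of half this angle, whatever the lens; pixels are square), "cx", "cy" (the principal point, pixels), "dist" ([k1, k2, p1, p2, k3] as OpenCV has them; the pictures are not rectified), "rvec" (rotation vector, rad) and "tvec" (3), from world to camera coordinates, as OpenCV has them. Camera axes: x right, y down, z forward; pixel columns grow to the right and rows downward; lengths in m; the calibration is good to about 2 mm. A picture is of the moment at which its call begins. camera_info takes no time and is no camera call.
- manip.sign_off(): hands the job in, once; it reports no verdict.
The state is a dict: "clock": time; "qpos": joint angles; "qd": joint speeds; "effort": joint torques, N m; "position": TCP position; "ee_rot": TCP orientation; "contact_force": force on the tool from outside, world axes, zero at the start; "moment": the same for the moment, N m; "width": finger opening in m.
Only numpy, scipy, OpenCV 4.12 (cv2) and the standard library are available. Lean on these libraries where they do the work, as an engineer would, in place of code of your own. Each camera call takes 0.05 s, during which the arm holds its last target. There are 200 camera calls.

## Working session

There is one attempt and no reset: what is moved stays moved. The work goes in short steps, Python scripts to look and compute and a tool call to move; the robot and the scene stay as the last step left them, time stands still between calls to the robot, and variables do not carry over. Pictures are saved under pics/ and viewed, about 12 in all and at most 16, crops included, and the job is handed in when it is done.

Besides the shell and the picture viewer there is one more tool, called after ">>>" in YAML: its name, and indented under it one key for each argument. carry_out: Moves the arm, as the interface text tells. Its arguments: {"type":"object","properties":{"moves":{"type":"array","items":{"type":"number"}},"squeeze":{"type":"number"}},"required":["moves"]}

```bash
mkdir -p pics; cat > h.py <<'E'
import numpy as np, cv2
from rig import manip
def cam(n):
    c=manip.camera_info(n); f=210/np.tan(np.radians(c["fov_y"])/2)
    K=np.array([[f,0,c["cx"]],[0,f,c["cy"]],[0,0,1.]]); return K,np.array(c["dist"],float),np.array(c["rvec"],float),np.array(c["tvec"],float)
def shot(n,p=None):
    im=manip.get_image(n)[:,:,::-1].copy()
    if p: cv2.imwrite("pics/"+p,im)
    return im
def ray(n,uv,z):
    K,d,r,t=cam(n); R=cv2.Rodrigues(r)[0]; p=cv2.undistortPoints(np.array(uv,float).reshape(-1,1,2),K,d).reshape(-1,2)
    D=np.c_[p,np.ones(len(p))]@R; C=-R.T@t.ravel(); return C+D*((z-C[2])/D[:,2])[:,None]
def proj(n,P):
    K,d,r,t=cam(n); return cv2.projectPoints(np.array(P,float).reshape(-1,1,3),r,t,K,d)[0].reshape(-1,2)
E
python3 - <<'E'
from h import *
s=manip.get_state(); print(s)
for n in("top","side"):
    shot(n,n+"0.png"); K,d,r,t=cam(n); print(n,K[0,0],d,-cv2.Rodrigues(r)[0].T@t.ravel())
E
```

```text
{'clock': 0.0, 'qpos': array([ 9.88022229e-01,  2.76601533e-01,  1.50614502e+00, -1.64387272e-05,
        1.36066825e+00, -1.21025726e-01]), 'qd': array([-8.06255508e-04,  1.73443782e-03, -6.09649680e-04,  6.53187132e-05,
       -7.30842037e-04, -1.35602419e-03]), 'effort': array([ 2.63092465e-03, -4.16768968e+01, -2.45807701e+01,  2.65468952e-04,
        1.05914837e-02, -7.85765991e-06]), 'position': array([0.25590378, 0.51433127, 0.23043123]), 'ee_rot': array([-3.06487066e-04,  2.28826831e-01,  9.73466718e-01, -8.58015444e-04]), 'contact_force': array([-0.4865813 , -1.43832463, -0.47535657]), 'moment': array([ 0.00543599, -0.0026732 ,  0.00972348]), 'width': 0.08531736662136277}
top 521.7951414643918 [-0.19775099  0.          0.          0.          0.        ] [0.51963533 0.02794016 1.43347999]
side 464.38163479597915 [0.00792656 0.         0.         0.         0.        ] [ 0.07528989 -0.7622156   0.76548891]
```

View pics/top0.png

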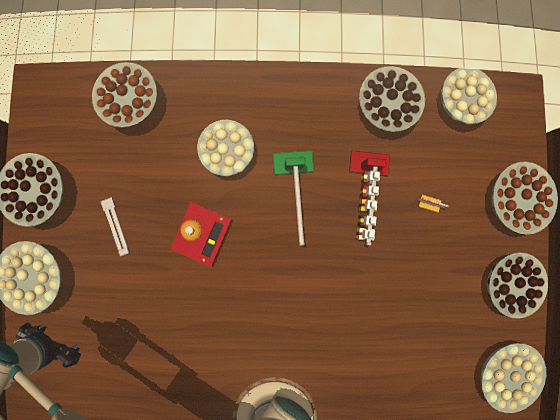

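View pics/side0.png

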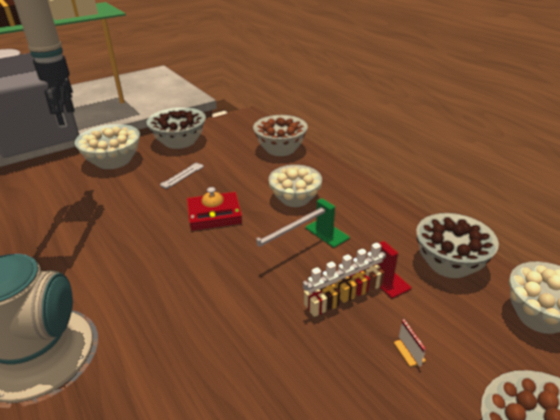

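The top view shows five cartons on the red rail (tabs at about (368–376, 170–240)), the empty green rail at (295,160)–(302,243), and the bell at (203,234) with the switch button at (211,241). The price card is at (432,203), the tongs at (115,227) and a truffle bowl at (226,148). Next I'll measure the rails and tabs.

```bash
python3 - <<'E'
from h import *
im=cv2.imread("pics/top0.png"); hsv=cv2.cvtColor(im,cv2.COLOR_BGR2HSV)
W=((hsv[:,:,1]<70)&(hsv[:,:,2]>140)).astype(np.uint8)
# green bar
m=np.zeros_like(W); m[160:250,285:312]=W[160:250,285:312]
ys,xs=np.nonzero(m); print("bar rows",ys.min(),ys.max(),len(ys))
P=ray("top",np.c_[xs,ys],.091)
vx,vy,x0,y0=cv2.fitLine(P[:,:2].astype(np.float32),cv2.DIST_HUBER,0,.001,.001).ravel()
print("green bar dir deg",np.degrees(np.arctan2(vy,vx)),"pt",x0,y0,"x range",P[:,0].min(),P[:,0].max())
# green/red posts (base on counter)
for n,lo,hi in(("green",50,85),("red",0,8)):
    g=((hsv[:,:,0]>=lo)&(hsv[:,:,0]<=hi)&(hsv[:,:,1]>140)&(hsv[:,:,2]>50)).astype(np.uint8)
    g[:140]=0;g[260:]=0;g[:,:270 if n=="green" else 345]=0;g[:,395:]=0
    k=max(cv2.findContours(g,0,2)[0],key=cv2.contourArea); print(n,cv2.boundingRect(k),cv2.minAreaRect(k))
a=cv2.resize(im[145:255,265:400],None,fx=5,fy=5,interpolation=cv2.INTER_CUBIC)
b=cv2.imread("pics/side0.png")[230:325,290:420]; 
cv2.imwrite("pics/c1.png",a); cv2.imwrite("pics/c2.png",cv2.resize(b,None,fx=6,fy=6,interpolation=cv2.INTER_CUBIC))
E
```

```text
bar rows 166 244 353
green bar dir deg 5.2792983 pt 0.5874177 -0.04949325 x range 0.4879778780967166 0.6894394241799986
green (292, 151, 20, 7) ((301.5, 154.0), (6.0, 19.0), 90.0)
red (349, 151, 41, 25) ((369.4246520996094, 162.96575927734375), (39.46616744995117, 21.72209358215332), 6.009005546569824)
```

View pics/c1.png

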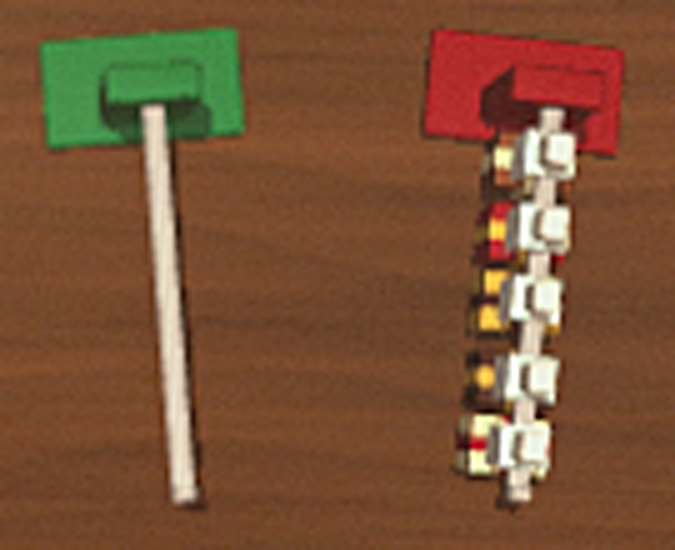

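View pics/c2.png

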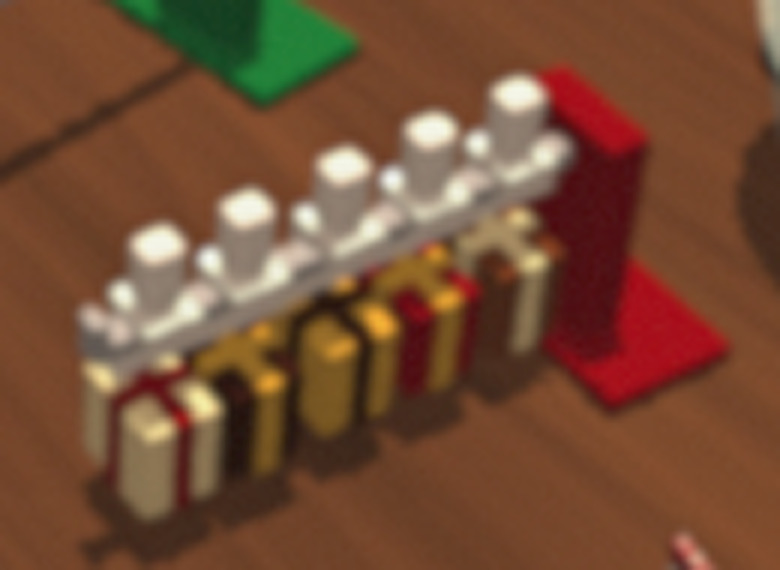

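Five cartons hang on the red rail: cream nearest the tip, then dark brown, gold, dark red and light brown. I read the tab tops in both crops and will triangulate them.

```bash
python3 - <<'E'
from h import *
f=lambda L,s,o:(np.array(L,float)+.5)/s-.5+np.array(o)
T=f([(537,443),(545,377),(549,298),(556,227),(562,153)],5,(265,145))
S=f([(159,245),(247,210),(344,166),(431,132),(518,95)],6,(290,230))
def tri(a,b):
    Ps=[];us=[]
    for n,uv in(("top",a),("side",b)):
        K,d,r,t=cam(n);R=cv2.Rodrigues(r)[0];Ps.append(np.c_[R,t.ravel()]);us.append(cv2.undistortPoints(uv.reshape(-1,1,2),K,d).reshape(-1,2).T)
    X=cv2.triangulatePoints(Ps[0],Ps[1],us[0],us[1]);return (X[:3]/X[3]).T
X=tri(T,S);print("tri",X.round(4))
A=ray("top",T,.125);print("top@.125",A[:,:2].round(4));B=ray("side",S,.125);print("side@.125",B[:,:2].round(4))
for Q in(A,B):
    p=np.polyfit(Q[:,0],Q[:,1],1);print("yaw",np.degrees(np.arctan(p[0])))
# posts: base corners at z~0, bar tips
C=f([(425,135),(433,30),(625,50),(615,155),(45,148),(42,43),(236,30),(243,135)],5,(265,145));print("base",ray("top",C,.0)[:,:2].round(4))
G=f([(152,106),(186,500),(516,500),(518,490)],5,(265,145));print("bar",ray("top",G,[.091,.101,.101,.101][0])[:,:2].round(4))
E
```

```text
tri [[ 0.5177 -0.2352  0.1241]
 [ 0.5516 -0.2392  0.1249]
 [ 0.5921 -0.2413  0.1254]
 [ 0.6286 -0.245   0.1252]
 [ 0.6666 -0.2482  0.1256]]
top@.125 [[ 0.5181 -0.2353]
 [ 0.5515 -0.2391]
 [ 0.5916 -0.241 ]
 [ 0.6278 -0.2444]
 [ 0.6656 -0.2475]]
side@.125 [[ 0.5166 -0.2356]
 [ 0.5515 -0.2393]
 [ 0.5931 -0.2413]
 [ 0.6297 -0.2453]
 [ 0.6685 -0.2483]]
yaw -4.571925284591882
yaw -4.687717578394728
base [[ 0.6881 -0.1965]
 [ 0.7472 -0.2009]
 [ 0.7385 -0.31  ]
 [ 0.6791 -0.304 ]
 [ 0.677   0.0146]
 [ 0.7355  0.0171]
 [ 0.7448 -0.0905]
 [ 0.6862 -0.0949]]
bar [[ 0.6899 -0.0397]
 [ 0.4865 -0.0599]
 [ 0.4884 -0.2314]
 [ 0.4936 -0.2324]]
```

Both views agree: tab heights come out at 124–126 mm against the expected 125. The red rail is yawed about -0.081 rad, the green about +0.092 rad, and the green tip is near (0.488, -0.059). I'll move above carton 1 (cream).

>>> carry_out:
  moves: [50,1.31,-3.75,-0.3,0.02,50,1.31,-3.75,-0.3,0.02,50,1.31,-3.75,-0.3,0.02,50,1.31,-3.75,-0.3,0.02,50,1.31,-3.75,-0.3,0.02,50,1.31,-3.75,-0.3,0.02,50,1.31,-3.75,-0.3,0.02,50,1.31,-3.75,-0.3,0.02,50,1.31,-3.75,-0.3,0.02,50,1.31,-3.75,-0.3,0.02]
  squeeze: 50

```text
clock: 1.1
position: [0.3872, 0.1382, 0.2011]
ee_rot: [-0.0, 0.13, 0.992, 0.0]
contact_force: [0.6, -0.5, -0.3]
width: 0.0424
```

>>> carry_out:
  moves: [50,1.31,-3.75,-0.3,0.02,50,1.31,-3.75,-0.3,0.02,50,1.31,-3.75,-0.3,0.02,50,1.31,-3.75,-0.3,0.02,50,1.31,-3.75,-0.3,0.02,50,1.31,-3.75,-0.3,0.02,50,1.31,-3.75,-0.3,0.02,50,1.31,-3.75,-0.3,0.02,50,1.31,-3.75,-0.3,0.02,50,0,0,0,0]

```text
clock: 2.1
position: [0.5068, -0.2025, 0.1734]
ee_rot: [0.0, 0.043, 0.999, -0.001]
contact_force: [0.1, 0.4, 0.1]
width: 0.0427
```

```bash
cat >> h.py <<'E'
def st():
    s=manip.get_state(); w,x,y,z=s["ee_rot"]; 
    from scipy.spatial.transform import Rotation as Ro
    R=Ro.from_quat([x,y,z,w]).as_matrix(); j=R[:,1]; yaw=(np.arctan2(j[1],j[0])-np.pi/2+np.pi/2)%np.pi-np.pi/2
    print("t %.2f"%s["clock"],"pos",s["position"].round(4),"yaw %.4f"%yaw,"tilt",R[:2,2].round(3),"F",np.array(s["contact_force"]).round(1),"w %.4f"%s["width"]); return s,yaw
E
python3 -c "from h import *; st()"
```

```text
t 2.10 pos [ 0.5068 -0.2025  0.1734] yaw -0.0854 tilt [ 0.001 -0.002] F [0.1 0.4 0.1] w 0.0427
```

>>> carry_out:
  moves: [50,0.4,-1.1,-0.6,0,50,0.4,-1.1,-0.6,0,50,0.3,-1.1,-0.6,0,50,0,0,-0.4,0,50,0,0,0,0,50,0,0,0,0,50,0,0,0,0,50,0,0,0,0,50,0,0,0,0,50,0,0,0,0]

```text
clock: 3.1
position: [0.5161, -0.2306, 0.1526]
ee_rot: [0.0, 0.041, 0.999, -0.0]
contact_force: [0.2, 0.8, 0.2]
width: 0.0426
```

```bash
python3 - <<'E'
from h import *
st(); im=shot("top"); b=shot("side")
a=cv2.resize(im[190:270,330:410],(400,400),interpolation=2); c=cv2.resize(b[210:325,280:395],(400,400),interpolation=2)
cv2.imwrite("pics/c3.png",np.hstack([a,c]))
E
```

```text
t 3.10 pos [ 0.5161 -0.2306  0.1526] yaw -0.0816 tilt [ 0. -0.] F [0.2 0.8 0.2] w 0.0426
```

View pics/c3.png

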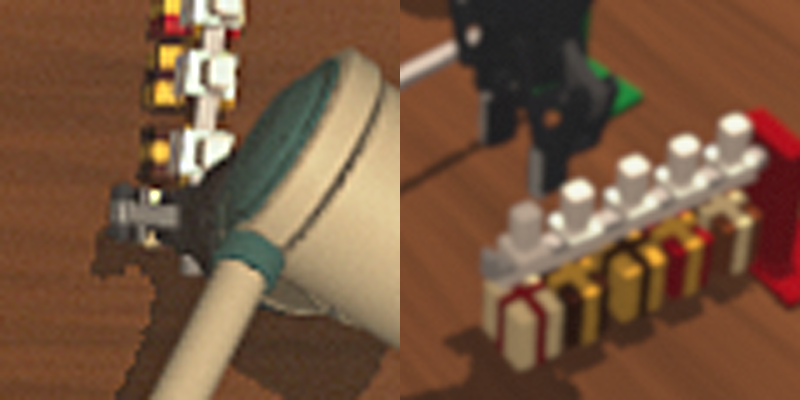

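The side view shows the fingers straddling the cream carton's tab, about 27 mm above its top. I'll descend, close and lift.

>>> carry_out:
  moves: [50,0.2,-0.45,-1,0,50,0,0,-1.5,0,50,0,0,-1.5,0,50,0,0,-1.0,0,50,0,0,0,0,0,0,0,0,0,0,0,0,0,0,0,0,0,0,0,0,0,0,0,0,0,0,0,0,0]

```text
clock: 4.2
position: [0.5187, -0.2356, 0.1031]
ee_rot: [0.001, 0.041, 0.999, -0.0]
contact_force: [-0.1, -1.1, 3.2]
width: 0.013
```

```bash
python3 -c "from h import *; st()"
```

```text
t 4.20 pos [ 0.5187 -0.2356  0.1031] yaw -0.0817 tilt [ 0.002 -0.001] F [-0.1 -1.1  3.2] w 0.0130
```

>>> carry_out:
  moves: [0,0,0,0.8,0,0,0,0,0.9,0,0,0,0,0,0,0,-0.8,0.07,0,0,0,-1.2,0.1,0,0,0,-1.6,0.13,0,0,0,-1.6,0.13,0,0,0,-1.6,0.13,0,0,0,-1.2,0.1,0,0,0,0,0,0,0]

```text
clock: 5.2
position: [0.4356, -0.2277, 0.119]
ee_rot: [-0.001, 0.041, 0.999, 0.001]
contact_force: [-0.4, 0.1, -1.0]
width: 0.0128
```

>>> carry_out:
  moves: [0,0,0.5,0,0,0,0,1.5,0,0.02,0,0,2.5,0,0.03,0,0,2.5,0,0.03,0,0,2.5,0,0.03,0,0,2.5,0,0.03,0,0,2.5,0,0.02,0,0,1.5,0,0.014,0,0,0.7,0,0,0,0,0,0,0]

```text
clock: 6.2
position: [0.4382, -0.0603, 0.1193]
ee_rot: [0.0, -0.047, 0.999, 0.0]
contact_force: [0.1, -0.9, -0.9]
width: 0.013
```

```bash
python3 - <<'E'
from h import *
st(); im=shot("top"); b=shot("side")
a=cv2.resize(im[180:280,250:350],(400,400),interpolation=2); c=cv2.resize(b[190:305,210:325],(400,400),interpolation=2)
cv2.imwrite("pics/c4.png",np.hstack([a,c]))
E
```

```text
t 6.20 pos [ 0.4382 -0.0603  0.1193] yaw 0.0947 tilt [0. 0.] F [ 0.1 -0.9 -0.9] w 0.0130
```

View pics/c4.png

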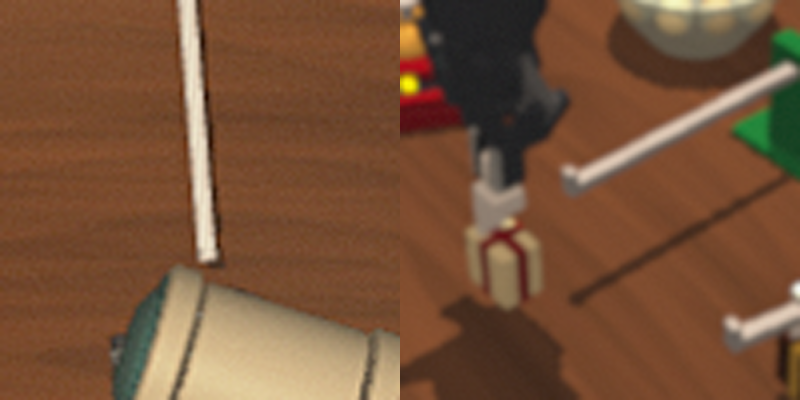

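The cream carton is held square just in front of the green tip and lifted about 16 mm. Now I'll slide it in along the bar.

>>> carry_out:
  moves: [0,0,-0.3,0,0,0,1.5,0.14,0,0,0,2.5,0.23,0,0,0,2.5,0.23,0,0,0,2.5,0.23,0,0,0,2.5,0.23,0,0,0,2.5,0.23,0,0,0,2.5,0.23,0,0,0,2.5,0.23,0,0,0,2.0,0.19,0,0]

```text
clock: 7.3
position: [0.6511, -0.0458, 0.1188]
ee_rot: [0.001, -0.046, 0.999, 0.0]
contact_force: [1.0, -0.2, -1.2]
width: 0.0126
```

>>> carry_out:
  moves: [0,1.5,0.14,0,0,0,0.6,0.06,0,0,0,0,0,0,0,0,0,0,-0.5,0,0,0,0,-0.6,0,0,0,0,-0.4,0,0,0,0,0,0,0,0,0,0,0,0,0,0,0,0,0,0,0,0,0]

```text
clock: 8.3
position: [0.6692, -0.0432, 0.1045]
ee_rot: [0.0, -0.046, 0.999, 0.0]
contact_force: [0.7, 0.1, -1.6]
width: 0.0129
```

```bash
python3 - <<'E'
from h import *
st(); im=shot("top"); b=shot("side")
a=cv2.resize(im[140:240,250:350],(400,400),interpolation=2); c=cv2.resize(b[170:270,255:355],(400,400),interpolation=2)
cv2.imwrite("pics/c5.png",np.hstack([a,c]))
E
```

```text
t 8.30 pos [ 0.6692 -0.0432  0.1045] yaw 0.0922 tilt [0. 0.] F [ 0.7  0.1 -1.6] w 0.0129
```

View pics/c5.png

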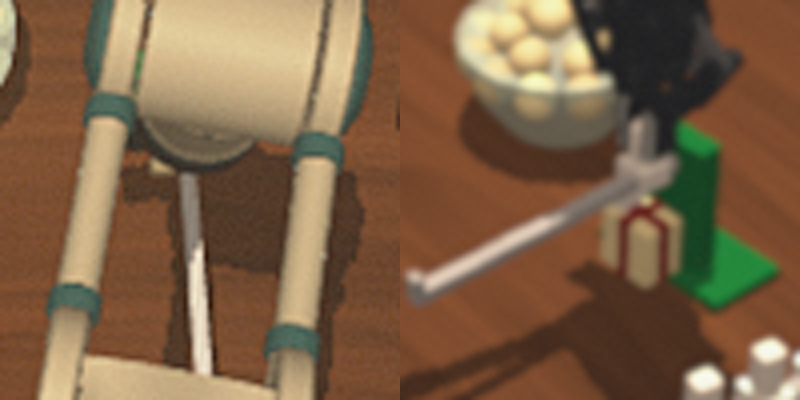

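The cream carton's hook sits around the green bar by the post. I'll release it and fetch the dark brown carton.

>>> carry_out:
  moves: [0,0,0,-0.1,0,50,0,0,0,0,50,0,0,0,0,50,0,0,1.5,0,50,0,0,2.2,0,50,0,0,2.3,0,50,-1.5,-2.5,0,-0.022,50,-1.5,-2.5,0,-0.022,50,-1.5,-2.5,0,-0.022,50,-1.5,-2.5,0,-0.022]

```text
clock: 9.4
position: [0.6087, -0.144, 0.1637]
ee_rot: [0.0, -0.002, 1.0, -0.0]
contact_force: [0.2, -0.6, -0.4]
width: 0.0428
```

>>> carry_out:
  moves: [50,-1.5,-2.4,0,-0.022,50,-1.5,-2.4,0,-0.022,50,-1.5,-2.4,0,-0.022,50,-1.3,-2.4,0,-0.02,50,0,0,0,0,50,0,0,0,0,50,0,0,0,0,50,0,0,0,0,50,0,0,0,0,50,0,0,0,0]

```text
clock: 10.4
position: [0.5514, -0.2386, 0.1633]
ee_rot: [-0.0, 0.04, 0.999, 0.0]
contact_force: [0.4, 0.3, -0.0]
width: 0.0427
```

```bash
python3 - <<'E'
from h import *
st(); im=shot("top"); b=shot("side")
a=cv2.resize(im[140:240,250:350],(400,400),interpolation=2); c=cv2.resize(b[170:310,255:395],(400,400),interpolation=2)
cv2.imwrite("pics/c6.png",np.hstack([a,c]))
E
```

```text
t 10.40 pos [ 0.5514 -0.2386  0.1633] yaw -0.0808 tilt [0. 0.] F [ 0.4  0.3 -0. ] w 0.0427
```

View pics/c6.png

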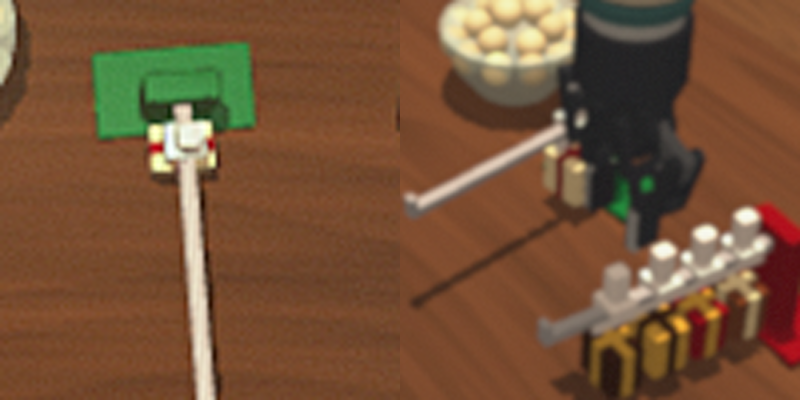

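The cream carton hangs well on the green rail and the fingers are over the dark brown carton's tab. I'll grip it and slide it out.

>>> carry_out:
  moves: [50,0,0,-1.5,0,50,0,0,-1.5,0,50,0,0,-1.5,0,50,0,0,-1.5,0,50,0,0,0,0,0,0,0,0,0,0,0,0,0,0,0,0,0,0,0,0,0,0,0,0,0,0,0,0,0]

```text
clock: 11.5
position: [0.5518, -0.2395, 0.1044]
ee_rot: [0.001, 0.041, 0.999, -0.0]
contact_force: [-0.4, -0.0, 4.5]
width: 0.013
```

>>> carry_out:
  moves: [0,0,0,0.8,0,0,0,0,0.9,0,0,0,0,0,0,0,-1.2,0.1,0,0,0,-1.8,0.15,0,0,0,-2,0.16,0,0,0,-2,0.16,0,0,0,-2,0.16,0,0,0,-1.5,0.12,0,0,0,-0.8,0.07,0,0]

```text
clock: 12.5
position: [0.436, -0.2294, 0.1201]
ee_rot: [-0.001, 0.041, 0.999, 0.0]
contact_force: [-0.1, 0.2, -1.4]
width: 0.0124
```

>>> carry_out:
  moves: [0,0,0.8,0,0,0,0,1.8,0,0.02,0,0,2.5,0,0.03,0,0,2.5,0,0.03,0,0,2.5,0,0.03,0,0,2.5,0,0.03,0,0,2.2,0,0.02,0,0,1.3,0,0.013,0,0,0.5,0,0,0,0,0,0,0]

```text
clock: 13.5
position: [0.4386, -0.0637, 0.1204]
ee_rot: [0.0, -0.046, 0.999, -0.0]
contact_force: [0.7, -1.0, -1.4]
width: 0.0129
```

```bash
python3 -c "from h import *; st()"
```

```text
t 13.50 pos [ 0.4386 -0.0637  0.1204] yaw 0.0923 tilt [ 0. -0.] F [ 0.7 -1.  -1.4] w 0.0129
```

>>> carry_out:
  moves: [0,1.5,0.14,0,0,0,2.5,0.23,0,0,0,2.5,0.23,0,0,0,2.5,0.23,0,0,0,2.5,0.23,0,0,0,2.5,0.23,0,0,0,2.5,0.23,0,0,0,1.8,0.17,0,0,0,1.1,0.1,0,0,0,0,0,0,0]

```text
clock: 14.5
position: [0.6342, -0.0468, 0.1197]
ee_rot: [0.001, -0.045, 0.999, -0.0]
contact_force: [-0.2, -0.1, -1.6]
width: 0.0126
```

>>> carry_out:
  moves: [0,0,0,-0.5,0,0,0,0,-0.6,0,0,0,0,-0.4,0,0,0,0,0,0,0,0,0,0,0,0,0,0,0,0,0,0,0,0,0,0,0,0,0,0,0,0,0,0,0,0,0,0,0,0]

```text
clock: 15.5
position: [0.6321, -0.0461, 0.1053]
ee_rot: [-0.0, -0.046, 0.999, 0.0]
contact_force: [0.1, 0.1, -1.2]
width: 0.0125
```

>>> carry_out:
  moves: [0,0,0,-0.1,0,50,0,0,0,0,50,0,0,0,0,50,0,0,1.5,0,50,0,0,2.2,0,50,0,0,2.3,0,50,-0.5,-2.5,0,-0.022,50,-0.5,-2.5,0,-0.022,50,-0.5,-2.5,0,-0.022,50,-0.5,-2.5,0,-0.022]

```text
clock: 16.5
position: [0.6121, -0.147, 0.1647]
ee_rot: [0.0, -0.001, 1.0, -0.0]
contact_force: [0.1, 0.2, 0.1]
width: 0.043
```

>>> carry_out:
  moves: [50,-0.5,-2.5,0,-0.022,50,-0.5,-2.5,0,-0.022,50,-0.5,-2.5,0,-0.022,50,-0.5,-2,0,-0.019,50,0,0,0,0,50,0,0,0,0,50,0,0,0,0,50,0,0,0,0,50,0,0,0,0,50,0,0,0,0]

```text
clock: 17.5
position: [0.5923, -0.2404, 0.1644]
ee_rot: [0.0, 0.04, 0.999, 0.0]
contact_force: [0.4, 0.6, -0.0]
width: 0.0428
```

```bash
python3 - <<'E'
from h import *
st(); im=shot("top"); b=shot("side")
a=cv2.resize(im[140:240,250:350],(400,400),interpolation=2); c=cv2.resize(b[170:310,255:395],(400,400),interpolation=2)
cv2.imwrite("pics/c7.png",np.hstack([a,c]))
E
```

```text
t 17.50 pos [ 0.5923 -0.2404  0.1644] yaw -0.0808 tilt [0. 0.] F [ 0.4  0.6 -0. ] w 0.0428
```

View pics/c7.png

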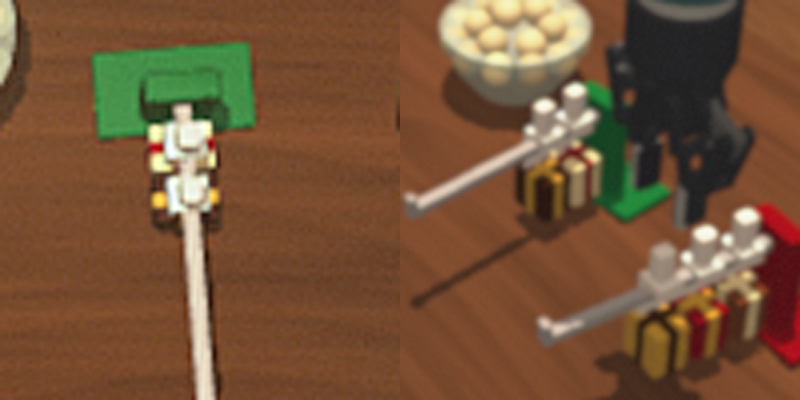

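Two cartons hang correctly on the green rail and the fingers are over the gold carton. I'll grip that one next.

>>> carry_out:
  moves: [50,0,0,-1.6,0,50,0,0,-1.5,0,50,0,0,-1.5,0,50,0,0,-1.5,0,50,0,0,0,0,0,0,0,0,0,0,0,0,0,0,0,0,0,0,0,0,0,0,0,0,0,0,0,0,0]

```text
clock: 18.6
position: [0.5928, -0.2415, 0.1045]
ee_rot: [0.001, 0.041, 0.999, -0.0]
contact_force: [0.1, -0.1, 3.8]
width: 0.0133
```

>>> carry_out:
  moves: [0,0,0,0.8,0,0,0,0,0.9,0,0,0,0,0,0,0,-1.5,0.12,0,0,0,-2.4,0.2,0,0,0,-2.5,0.2,0,0,0,-2.5,0.2,0,0,0,-2.5,0.2,0,0,0,-2.4,0.2,0,0,0,-1.6,0.13,0,0]

```text
clock: 19.6
position: [0.4361, -0.228, 0.1202]
ee_rot: [-0.001, 0.041, 0.999, 0.0]
contact_force: [0.9, 0.3, -0.2]
width: 0.0126
```

>>> carry_out:
  moves: [0,0,0.8,0,0,0,0,1.8,0,0.02,0,0,2.5,0,0.03,0,0,2.5,0,0.03,0,0,2.5,0,0.03,0,0,2.5,0,0.03,0,0,2.2,0,0.02,0,0,1.3,0,0.013,0,0,0.4,0,0,0,0,0,0,0]

```text
clock: 20.6
position: [0.4386, -0.0634, 0.1204]
ee_rot: [0.0, -0.046, 0.999, -0.0]
contact_force: [1.0, 0.1, -1.2]
width: 0.0128
```

```bash
python3 -c "from h import *; st()"
```

```text
t 20.60 pos [ 0.4386 -0.0634  0.1204] yaw 0.0922 tilt [ 0.001 -0.   ] F [ 1.   0.1 -1.2] w 0.0128
```

>>> carry_out:
  moves: [0,1.5,0.14,0,0,0,2.4,0.22,0,0,0,2.5,0.23,0,0,0,2.5,0.23,0,0,0,2.5,0.23,0,0,0,2.4,0.22,0,0,0,1.4,0.13,0,0,0,0.5,0.05,0,0,0,0,0,0,0,0,0,0,0,0]

```text
clock: 21.6
position: [0.5945, -0.0495, 0.1199]
ee_rot: [-0.001, -0.045, 0.999, 0.0]
contact_force: [-0.4, -0.3, -0.4]
width: 0.0125
```

>>> carry_out:
  moves: [0,0,0,-0.5,0,0,0,0,-0.6,0,0,0,0,-0.4,0,0,0,0,0,0,0,0,0,0,0,0,0,0,0,0,0,0,0,0,0,0,0,0,0,0,0,0,0,0,0,0,0,0,0,0]

```text
clock: 22.6
position: [0.5951, -0.0491, 0.1053]
ee_rot: [0.0, -0.046, 0.999, 0.0]
contact_force: [-0.5, 1.1, -0.5]
width: 0.0128
```

>>> carry_out:
  moves: [0,0,0,-0.1,0,50,0,0,0,0,50,0,0,0,0,50,0,0,1.5,0,50,0,0,2.2,0,50,0,0,2.3,0,50,0.4,-2.5,0,-0.022,50,0.4,-2.5,0,-0.022,50,0.4,-2.5,0,-0.022,50,0.4,-2.5,0,-0.022]

```text
clock: 23.6
position: [0.6113, -0.15, 0.1646]
ee_rot: [0.0, -0.001, 1.0, -0.0]
contact_force: [-0.3, -0.1, -0.7]
width: 0.0426
```

>>> carry_out:
  moves: [50,0.4,-2.5,0,-0.022,50,0.4,-2.5,0,-0.022,50,0.5,-2.5,0,-0.022,50,0.4,-2.1,0,-0.02,50,0,0,0,0,50,0,0,0,0,50,0,0,0,0,50,0,0,0,0,50,0,0,0,0,50,0,0,0,0]

```text
clock: 24.6
position: [0.6281, -0.2444, 0.1645]
ee_rot: [0.0, 0.041, 0.999, 0.0]
contact_force: [0.3, -0.5, -0.2]
width: 0.0429
```

```bash
python3 - <<'E'
from h import *
st(); b=shot("side"); im=shot("top")
a=cv2.resize(im[140:240,250:350],(400,400),interpolation=2); c=cv2.resize(b[170:310,255:395],(400,400),interpolation=2)
cv2.imwrite("pics/c8.png",np.hstack([a,c]))
E
```

```text
t 24.60 pos [ 0.6281 -0.2444  0.1645] yaw -0.0820 tilt [0. 0.] F [ 0.3 -0.5 -0.2] w 0.0429
```

View pics/c8.png

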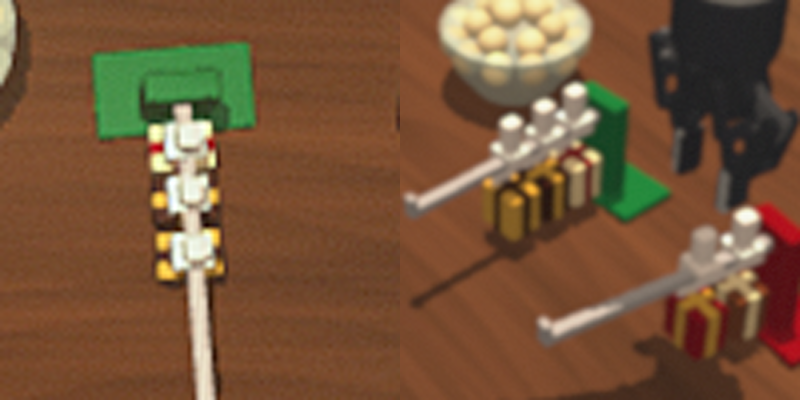

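Three cartons hang well. Next is the dark red one.

>>> carry_out:
  moves: [50,0,0,-1.6,0,50,0,0,-1.5,0,50,0,0,-1.5,0,50,0,0,-1.5,0,50,0,0,0,0,0,0,0,0,0,0,0,0,0,0,0,0,0,0,0,0,0,0,0,0,0,0,0,0,0]

```text
clock: 25.7
position: [0.6288, -0.2454, 0.1045]
ee_rot: [0.001, 0.041, 0.999, -0.0]
contact_force: [0.2, -0.1, 4.1]
width: 0.0126
```

>>> carry_out:
  moves: [0,0,0,0.8,0,0,0,0,0.9,0,0,-1.2,0.1,0,0,0,-2.5,0.2,0,0,0,-2.5,0.2,0,0,0,-2.5,0.21,0,0,0,-2.5,0.21,0,0,0,-2.5,0.21,0,0,0,-2.5,0.2,0,0,0,-2,0.16,0,0]

```text
clock: 26.7
position: [0.4433, -0.2293, 0.1202]
ee_rot: [-0.001, 0.041, 0.999, 0.0]
contact_force: [0.3, 0.6, -0.8]
width: 0.0128
```

>>> carry_out:
  moves: [0,-0.6,0.5,0,0,0,-0.2,1.8,0,0.02,0,0,2.5,0,0.03,0,0,2.5,0,0.03,0,0,2.5,0,0.03,0,0,2.5,0,0.03,0,0,2.3,0,0.02,0,0,1.5,0,0.014,0,0,0.5,0,0,0,0,0,0,0]

```text
clock: 27.7
position: [0.4385, -0.063, 0.1204]
ee_rot: [0.0, -0.047, 0.999, 0.0]
contact_force: [0.4, -0.5, -1.9]
width: 0.0127
```

```bash
python3 -c "from h import *; st()"
```

```text
t 27.70 pos [ 0.4385 -0.063   0.1204] yaw 0.0935 tilt [0. 0.] F [ 0.4 -0.5 -1.9] w 0.0127
```

>>> carry_out:
  moves: [0,1.5,0.14,0,0,0,2.4,0.22,0,0,0,2.5,0.23,0,0,0,2.5,0.23,0,0,0,1.8,0.17,0,0,0,1,0.09,0,0,0,0.3,0.03,0,0,0,0,0,0,0,0,0,0,0,0,0,0,0,0,0]

```text
clock: 28.7
position: [0.5572, -0.0532, 0.1204]
ee_rot: [-0.0, -0.045, 0.999, 0.0]
contact_force: [0.2, -0.2, -0.7]
width: 0.0129
```

>>> carry_out:
  moves: [0,0,0,-0.5,0,0,0,0,-0.6,0,0,0,0,-0.4,0,0,0,0,0,0,0,0,0,0,0,0,0,0,0,0,0,0,0,0,0,0,0,0,0,0,0,0,0,0,0,0,0,0,0,0]

```text
clock: 29.7
position: [0.5581, -0.0531, 0.1053]
ee_rot: [-0.0, -0.046, 0.999, 0.0]
contact_force: [-0.0, -0.2, -1.8]
width: 0.013
```

>>> carry_out:
  moves: [0,0,0,-0.1,0,50,0,0,0,0,50,0,0,0,0,50,0,0,1.5,0,50,0,0,2.2,0,50,0,0,2.3,0,50,1.4,-2.5,0,-0.022,50,1.4,-2.5,0,-0.022,50,1.4,-2.5,0,-0.022,50,1.4,-2.5,0,-0.022]

```text
clock: 30.7
position: [0.6147, -0.154, 0.1646]
ee_rot: [0.0, -0.001, 1.0, -0.0]
contact_force: [-0.4, -0.6, -0.8]
width: 0.0428
```

>>> carry_out:
  moves: [50,1.4,-2.5,0,-0.022,50,1.4,-2.5,0,-0.022,50,1.4,-2.5,0,-0.022,50,1.1,-2,0,-0.02,50,0,0,0,0,50,0,0,0,0,50,0,0,0,0,50,0,0,0,0,50,0,0,0,0,50,0,0,0,0]

```text
clock: 31.7
position: [0.667, -0.2474, 0.1647]
ee_rot: [0.0, 0.041, 0.999, 0.0]
contact_force: [-0.3, -0.8, -0.1]
width: 0.0432
```

```bash
python3 - <<'E'
from h import *
st(); b=shot("side"); im=shot("top")
a=cv2.resize(im[140:240,250:350],(400,400),interpolation=2); c=cv2.resize(b[170:310,255:395],(400,400),interpolation=2)
cv2.imwrite("pics/c9.png",np.hstack([a,c]))
E
```

```text
t 31.70 pos [ 0.667  -0.2474  0.1647] yaw -0.0821 tilt [0. 0.] F [-0.3 -0.8 -0.1] w 0.0432
```

View pics/c9.png

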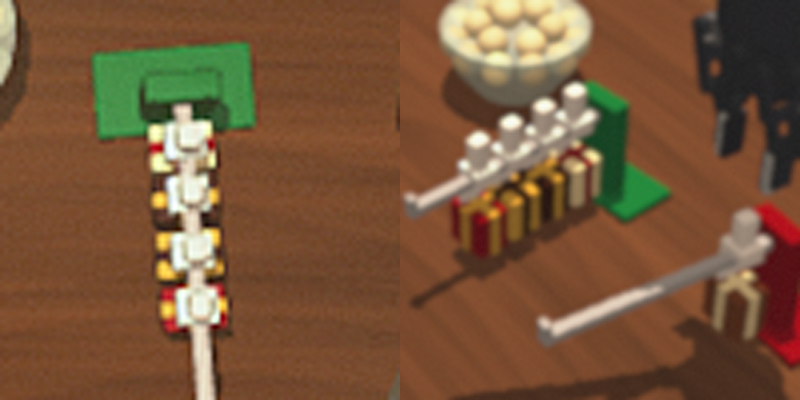

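Four cartons hang well; now the last one, light brown.

>>> carry_out:
  moves: [50,0,0,-1.6,0,50,0,0,-1.5,0,50,0,0,-1.5,0,50,0,0,-1.5,0,50,0,0,0,0,0,0,0,0,0,0,0,0,0,0,0,0,0,0,0,0,0,0,0,0,0,0,0,0,0]

```text
clock: 32.8
position: [0.6678, -0.2484, 0.1046]
ee_rot: [0.001, 0.041, 0.999, -0.0]
contact_force: [0.8, -1.1, 5.1]
width: 0.0129
```

>>> carry_out:
  moves: [0,0,0,0.8,0,0,0,0,0.9,0,0,-1.2,0.1,0,0,0,-2.5,0.2,0,0,0,-2.5,0.2,0,0,0,-2.5,0.21,0,0,0,-2.5,0.21,0,0,0,-2.5,0.21,0,0,0,-2.5,0.2,0,0,0,-2.5,0.2,0,0]

```text
clock: 33.8
position: [0.4792, -0.2328, 0.1209]
ee_rot: [0.0, 0.041, 0.999, -0.0]
contact_force: [-0.7, 0.2, -1.3]
width: 0.0128
```

>>> carry_out:
  moves: [0,-2,0.16,0,0,0,-1.5,0.12,0,0,0,-0.7,0.06,0,0,0,0,1.2,0,0.02,0,0,2.5,0,0.03,0,0,2.5,0,0.03,0,0,2.5,0,0.03,0,0,2.5,0,0.03,0,0,2.5,0,0.02,0,0,1.8,0,0.014]

```text
clock: 34.8
position: [0.4389, -0.0721, 0.1205]
ee_rot: [0.0, -0.047, 0.999, 0.0]
contact_force: [-0.1, 0.2, -0.4]
width: 0.0127
```

>>> carry_out:
  moves: [0,0,0.8,0,0,0,0,0.2,0,0,0,0,0,0,0,0,0,0,0,0,0,0,0,0,0,0,0,0,0,0,0,0,0,0,0,0,0,0,0,0,0,0,0,0,0,0,0,0,0,0]

```text
clock: 35.8
position: [0.4381, -0.0644, 0.1203]
ee_rot: [0.0, -0.046, 0.999, 0.0]
contact_force: [0.0, -1.0, -0.5]
width: 0.0126
```

```bash
python3 -c "from h import *; st()"
```

```text
t 35.80 pos [ 0.4381 -0.0644  0.1203] yaw 0.0911 tilt [0. 0.] F [ 0.  -1.  -0.5] w 0.0126
```

>>> carry_out:
  moves: [0,1.5,0.2,0,0,0,2.4,0.23,0,0,0,2.4,0.23,0,0,0,1.5,0.15,0,0,0,0.6,0.06,0,0,0,0,0,0,0,0,0,0,-0.5,0,0,0,0,-0.6,0,0,0,0,-0.4,0,0,0,0,0,0]

```text
clock: 36.8
position: [0.5213, -0.0556, 0.1049]
ee_rot: [-0.001, -0.045, 0.999, 0.0]
contact_force: [-0.4, 0.2, -1.2]
width: 0.0127
```

```bash
python3 -c "from h import *; st()"
```

```text
t 36.80 pos [ 0.5213 -0.0556  0.1049] yaw 0.0910 tilt [-0.001  0.   ] F [-0.4  0.2 -1.2] w 0.0127
```

>>> carry_out:
  moves: [0,0,0,-0.1,0,50,0,0,0,0,50,0,0,0,0,50,0,0,1.5,0,50,0,0,2.2,0,50,0,0,2.3,0,50,-3,0,0.8,0,50,-4,0,0.8,0,0,-4,0,0.8,0,0,-3,0,0.8,0]

```text
clock: 37.8
position: [0.3795, -0.0553, 0.1963]
ee_rot: [-0.001, -0.046, 0.999, 0.0]
contact_force: [0.6, -0.4, 0.6]
width: 0.0146
```

```bash
python3 - <<'E'
from h import *
st(); b=shot("side","side1.png"); im=shot("top","top1.png")
a=cv2.resize(im[150:250,150:350],(800,400),interpolation=2)
c=cv2.resize(b[170:250,170:330],(400,200),interpolation=2)
a2=np.zeros((600,800,3),np.uint8);a2[:400]=a;a2[400:,:400]=c;cv2.imwrite("pics/c10.png",a2)
E
```

```text
t 37.80 pos [ 0.3795 -0.0553  0.1963] yaw 0.0914 tilt [-0.001  0.   ] F [ 0.6 -0.4  0.6] w 0.0146
```

View pics/c10.png

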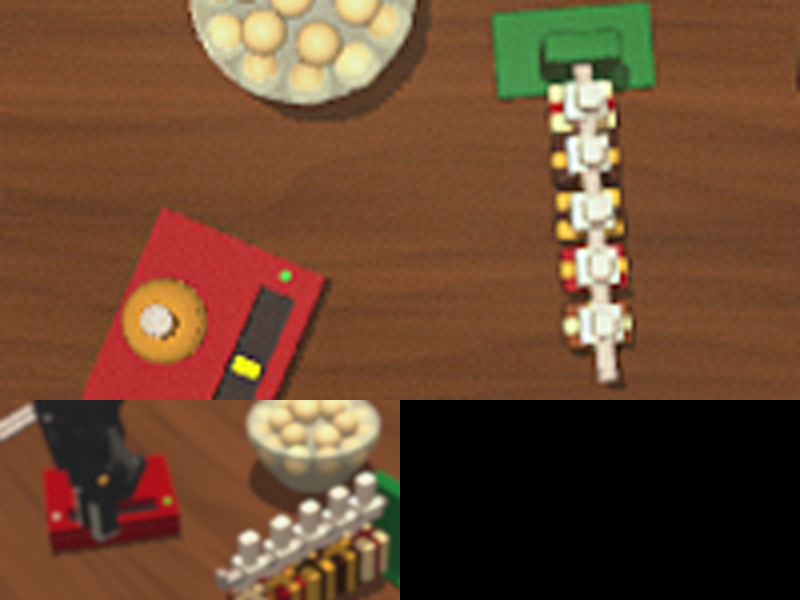

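All five cartons hang on the green rail. The bell's green dot (crop (286,276)) points up and to the right, and the yellow button is at (246,367). I'll measure the bell.

```bash
cat > bell.py <<'E'
from h import *
def bell(im):
    hsv=cv2.cvtColor(im,cv2.COLOR_BGR2HSV); H,S,V=[hsv[:,:,i].astype(int) for i in range(3)]
    box=np.zeros(H.shape,bool); box[185:285,150:250]=1
    def cen(m,name,z):
        m=(m&box); ys,xs=np.nonzero(m)
        if len(xs)==0: print(name,"none");return None
        p=ray("top",[xs.mean(),ys.mean()],z)[0]; print(name,len(xs),(xs.mean().round(1),ys.mean().round(1)),p.round(4)); return p
    g=cen((H>40)&(H<85)&(S>110)&(V>110),"green dot",.03)
    y=cen((H>24)&(H<36)&(S>170)&(V>150),"switch",.03)
    red=(((H<6)|(H>174))&(S>140)&(V>110)&box).astype(np.uint8)
    k=max(cv2.findContours(red,0,2)[0],key=cv2.contourArea); B=cv2.boxPoints(cv2.minAreaRect(cv2.convexHull(k)))
    P=ray("top",B,.03)[:,:2]; c=P.mean(0); print("plate centre",c.round(4),"sides",np.linalg.norm(P[1]-P[0]).round(4),np.linalg.norm(P[2]-P[1]).round(4))
    e=[P[1]-P[0],P[2]-P[1]]; e=max(e,key=np.linalg.norm); e=e*np.sign(e[0]); th=np.arctan2(e[1],e[0]); print("yaw",th)
    ux=np.array([np.cos(th),np.sin(th)]); uy=np.array([-ux[1],ux[0]])
    for n,p in(("green",g),("switch",y)):
        if p is not None: d=p[:2]-c; print(n,"in unit",(d@ux).round(4),(d@uy).round(4))
    w=(S<60)&(V>150)
    n,l,s,cc=cv2.connectedComponentsWithStats((w&box).astype(np.uint8))
    for i in range(1,n):
        if s[i,4]>3:
            for z in(.03,.068): d=ray("top",cc[i],z)[0][:2]-c; print("white",cc[i].round(1),s[i,4],"z",z,(d@ux).round(4),(d@uy).round(4),(c+d).round(4))
    return c,th
if __name__=="__main__":
    import sys; bell(cv2.imread(sys.argv[1]))
E
python3 bell.py pics/top1.png; python3 bell.py pics/top0.png
```

```text
green dot 2 (np.float64(221.0), np.float64(218.5)) [0.5517 0.1546 0.03  ]
switch 26 (np.float64(211.1), np.float64(241.5)) [0.4894 0.1802 0.03  ]
plate centre [0.5094 0.21  ] sides 0.1411 0.1222
yaw -0.39036150506113704
green in unit 0.0602 -0.0351
switch in unit -0.0071 -0.0351
white [188.6 229.6] 45 z 0.03 -0.002 0.0335 [0.5203 0.2417]
white [188.6 229.6] 45 z 0.068 0.0002 0.0281 [0.5202 0.2359]
white [203.5 259.5] 4 z 0.03 -0.0598 -0.0356 [0.4405 0.1998]
white [203.5 259.5] 4 z 0.068 -0.0561 -0.0391 [0.4427 0.1952]
green dot 3 (np.float64(220.7), np.float64(218.3)) [0.5521 0.1555 0.03  ]
switch 26 (np.float64(211.1), np.float64(241.5)) [0.4894 0.1802 0.03  ]
plate centre [0.5092 0.2102] sides 0.1409 0.1222
yaw -0.38708799942312483
green in unit 0.0603 -0.0344
switch in unit -0.007 -0.0352
white [188.6 229.7] 43 z 0.03 -0.0019 0.0333 [0.52   0.2417]
white [188.6 229.7] 43 z 0.068 0.0002 0.0279 [0.52   0.2359]
white [203.5 259.5] 4 z 0.03 -0.0597 -0.0355 [0.4405 0.1998]
white [203.5 259.5] 4 z 0.068 -0.056 -0.039 [0.4427 0.1952]
```

The bell's measured centre (0.509, 0.210) and yaw (-0.388) fit the given sizes within 1 mm. I'll turn the jaws across the slot and put a single finger in it.

>>> carry_out:
  moves: [47,0.8,2.2,-0.9,-0.048,47,0.8,2.2,-0.9,-0.048,47,0.8,2.2,-0.9,-0.048,47,0.8,2.2,-0.9,-0.048,47,0.8,2.2,-0.9,-0.048,47,0.8,2.2,-0.9,-0.048,47,0.8,2.2,-0.9,-0.048,47,0.8,2.2,-0.9,-0.048,47,0.7,2.2,-0.9,-0.048,47,0.7,2.1,-0.9,-0.048]

```text
clock: 38.9
position: [0.4613, 0.1647, 0.1057]
ee_rot: [0.0, 0.194, 0.981, 0.0]
contact_force: [-0.4, -0.3, -0.4]
width: 0.0398
```

>>> carry_out:
  moves: [47,0,0,-1,0,47,0,0,-1,0,47,0,0,-1,0,47,0,0,0,0,47,0,0,0,0,47,0,0,0,0,47,0,0,0,0,47,0,0,0,0,47,0,0,0,0,47,0,0,0,0]

```text
clock: 39.9
position: [0.4602, 0.1633, 0.0765]
ee_rot: [0.0, 0.193, 0.981, 0.0]
contact_force: [-0.0, 0.1, 0.8]
width: 0.0401
```

```bash
cat >> bell.py <<'E'
def unit(c=(.5093,.2101),th=-.388):
    s,yaw=st(); d=s["position"][:2]-np.array(c); ux=np.array([np.cos(th),np.sin(th)]); print("TCP in unit",(d@ux).round(4),(d@np.array([-ux[1],ux[0]])).round(4),"yaw err %.4f"%(yaw-th))
E
python3 - <<'E'
from bell import *
unit(); b=shot("side"); im=shot("top","top2.png"); bell(im)
a=cv2.resize(im[190:270,160:240],(400,400),interpolation=2); c=cv2.resize(b[160:240,170:250],(400,400),interpolation=2)
cv2.imwrite("pics/c11.png",np.hstack([a,c]))
E
```

```text
t 39.90 pos [0.4602 0.1633 0.0765] yaw -0.3887 tilt [0. 0.] F [-0.   0.1  0.8] w 0.0401
TCP in unit -0.0278 -0.0619 yaw err -0.0007
green dot 4 (np.float64(221.0), np.float64(218.5)) [0.5517 0.1546 0.03  ]
switch none
plate centre [0.5166 0.207 ] sides 0.1264 0.1219
yaw -0.386746441969646
green in unit 0.0523 -0.0353
white [188.7 229.5] 46 z 0.03 -0.0094 0.0336 [0.5205 0.2417]
white [188.7 229.5] 46 z 0.068 -0.0073 0.0282 [0.5205 0.2359]
```

View pics/c11.png

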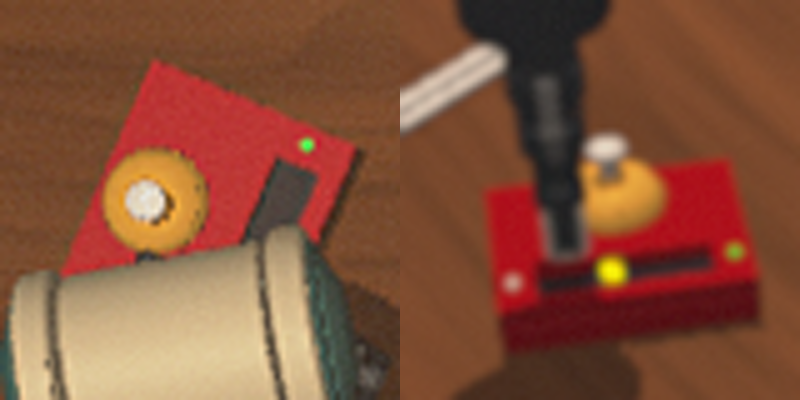

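The bell hasn't moved: the green dot is at the same pixel. The finger is over the off end of the slot, behind the yellow button. I'll descend carefully.

>>> carry_out:
  moves: [47,-0.2,0.1,-1.2,0,47,0,0,-1.2,0,47,0,0,-1.2,0,47,0,0,-0.9,0,47,0,0,0,0,47,0,0,-0.2,0,47,0,0,-0.2,0,47,0,0,-0.2,0,47,0,0,0,0,47,0,0,0,0]

```text
clock: 41.0
position: [0.4582, 0.1643, 0.0255]
ee_rot: [0.0, 0.193, 0.981, 0.0]
contact_force: [0.2, -0.4, 0.1]
width: 0.04
```

```bash
python3 -c "
from bell import *
unit()"
```

```text
t 41.00 pos [0.4582 0.1643 0.0255] yaw -0.3888 tilt [0. 0.] F [ 0.2 -0.4  0.1] w 0.0400
TCP in unit -0.03 -0.0617 yaw err -0.0008
```

Free so far. I'll lower in 1 mm steps to feel for the slot floor.

>>> carry_out:
  moves: [47,0,0,-0.1,0,47,0,0,-0.1,0,47,0,0,-0.1,0,47,0,0,-0.1,0,47,0,0,0,0,47,0,0,0,0,47,0,0,0,0,47,0,0,0,0,47,0,0,0,0,47,0,0,0,0]

```text
clock: 42.0
position: [0.4581, 0.1643, 0.0214]
ee_rot: [0.0, 0.193, 0.981, 0.0]
contact_force: [0.3, 0.9, 0.4]
width: 0.04
```

>>> carry_out:
  moves: [47,0,0,-0.1,0,47,0,0,-0.1,0,47,0,0,0,0,47,0,0,0,0,47,0,0,0,0,47,0,0,0,0,47,0,0,0,0,47,0,0,0,0,47,0,0,0,0,47,0,0,0,0]

```text
clock: 43.0
position: [0.4581, 0.1643, 0.0193]
ee_rot: [0.0, 0.193, 0.981, 0.0]
contact_force: [-0.0, 0.2, -0.1]
width: 0.0402
```

>>> carry_out:
  moves: [47,0,0,-0.1,0,47,0,0,-0.1,0,47,0,0,0,0,47,0,0,0,0,47,0,0,0,0,47,0,0,0,0,47,0,0,0,0,47,0,0,0,0,47,0,0,0,0,47,0,0,0,0]

```text
clock: 44.0
position: [0.4583, 0.1644, 0.0184]
ee_rot: [0.0, 0.193, 0.981, 0.0]
contact_force: [-1.9, -1.7, 9.4]
width: 0.0403
```

```bash
cat >> bell.py <<'E'
def sw(b):
    h=cv2.cvtColor(b,cv2.COLOR_BGR2HSV); 
    for n,lo,hi in(("yellow",(24,170,120),(35,255,255)),("green",(38,90,90),(80,255,255))):
        m=cv2.inRange(h,lo,hi); m[:190]=0;m[240:]=0;m[:,:160]=0;m[:,260:]=0; ys,xs=np.nonzero(m)
        if len(xs): p=ray("side",[xs.mean(),ys.mean()],.03)[0]; print(n,len(xs),xs.mean().round(1),ys.mean().round(1),p[:2].round(4))
E
python3 - <<'E'
from bell import *
unit(); b=shot("side"); sw(b); sw(cv2.imread("pics/side0.png"))
cv2.imwrite("pics/c12.png",cv2.resize(b[170:240,175:255],(800,700),interpolation=2)[100:])
E
```

```text
t 44.00 pos [0.4583 0.1644 0.0184] yaw -0.3887 tilt [0.001 0.   ] F [-1.9 -1.7  9.4] w 0.0403
TCP in unit -0.0299 -0.0616 yaw err -0.0007
yellow 23 213.8 213.2 [0.4959 0.1785]
yellow 24 214.7 213.0 [0.4982 0.1776]
```

View pics/c12.png

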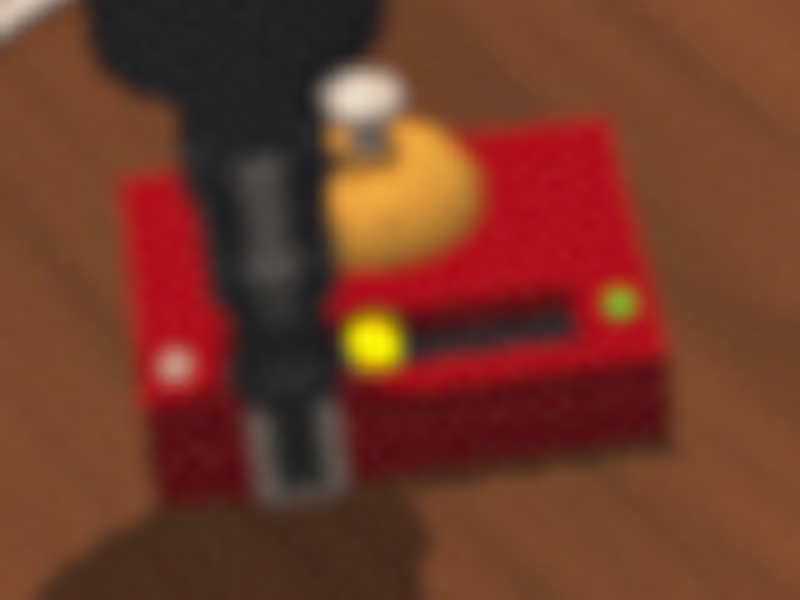

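The near finger is outside the unit's edge and the inner one is in the slot, touching its floor with 9 N. I'll raise 3 mm and push the switch towards the green dot.

>>> carry_out:
  moves: [47,0,0,0.3,0,47,0.25,-0.1,0,0,47,0.25,-0.1,0,0,47,0.25,-0.1,0,0,47,0.25,-0.1,0,0,47,0.25,-0.1,0,0,47,0.25,-0.1,0,0,47,0.25,-0.1,0,0,47,0.25,-0.1,0,0,47,0,0,0,0]

```text
clock: 45.05
position: [0.4786, 0.1561, 0.0203]
ee_rot: [0.0, 0.193, 0.981, -0.0]
contact_force: [-0.7, -0.7, -0.5]
width: 0.0401
```

```bash
python3 - <<'E'
from bell import *
unit(); b=shot("side","side3.png"); sw(b)
E
```

```text
t 45.05 pos [0.4786 0.1561 0.0203] yaw -0.3889 tilt [ 0. -0.] F [-0.7 -0.7 -0.5] w 0.0401
TCP in unit -0.008 -0.0616 yaw err -0.0009
yellow 21 219.6 212.6 [0.5101 0.1718]
```

>>> carry_out:
  moves: [47,0.1,-0.04,0,0,47,0.1,-0.04,0,0,47,0,0,0,0,47,0,0,0,0,47,-0.3,0.1,0,0,47,-0.2,0.1,0,0,47,0,0,1.5,0,47,0,0,2.5,0,47,0,0,2.5,0,47,0,0,2.5,0]

```text
clock: 46.1
position: [0.4757, 0.1572, 0.1113]
ee_rot: [0.001, 0.193, 0.981, -0.0]
contact_force: [-0.3, -0.7, -0.6]
width: 0.0399
```

>>> carry_out:
  moves: [0,-2,-2.5,0,0,0,-2,-2.5,0,0,0,-2,-2.5,0,0,0,-2,-2.5,0,0,0,0,0,0,0,0,0,0,0,0,0,0,0,0,0,0,0,0,0,0,0,0,0,0,0,0,0,0,0,0]

```text
clock: 47.1
position: [0.3955, 0.0579, 0.1102]
ee_rot: [-0.0, 0.193, 0.981, 0.0]
contact_force: [0.7, -0.0, -0.1]
width: -0.0001
```

```bash
python3 - <<'E'
from bell import *
unit(); im=shot("top","top4.png"); bell(im); sw(shot("side"))
E
```

```text
t 47.10 pos [0.3955 0.0579 0.1102] yaw -0.3880 tilt [-0.  0.] F [ 0.7 -0.  -0.1] w -0.0001
TCP in unit -0.0478 -0.184 yaw err 0.0000
green dot 3 (np.float64(220.7), np.float64(218.3)) [0.5521 0.1555 0.03  ]
switch 27 (np.float64(213.1), np.float64(236.6)) [0.5027 0.175  0.03  ]
plate centre [0.5096 0.21  ] sides 0.1409 0.1222
yaw -0.3870727818613393
green in unit 0.06 -0.0344
switch in unit 0.0069 -0.0351
white [188.7 229.5] 46 z 0.03 -0.0018 0.0334 [0.5205 0.2417]
white [188.7 229.5] 46 z 0.068 0.0003 0.028 [0.5205 0.2359]
white [203.5 259.5] 4 z 0.03 -0.0601 -0.0355 [0.4405 0.1998]
white [203.5 259.5] 4 z 0.068 -0.0563 -0.039 [0.4427 0.1952]
yellow 28 219.1 212.5 [0.509  0.1727]
```

The switch is at unit x +6.9 mm, so fully on, and the bell hasn't shifted. I'll move the shut fingers over the plunger at (0.520, 0.236).

>>> carry_out:
  moves: [0,1.55,2.2,0,0,0,1.55,2.2,0,0,0,1.55,2.2,0,0,0,1.55,2.2,0,0,0,1.55,2.2,0,0,0,1.55,2.2,0,0,0,1.55,2.2,-0.5,0,0,1.6,2.4,-1,0,0,0,0,-1,0,0,0,0,0,0]

```text
clock: 48.2
position: [0.5181, 0.2353, 0.0834]
ee_rot: [-0.002, 0.193, 0.981, -0.001]
contact_force: [-0.6, -0.7, -0.1]
width: -0.0005
```

```bash
python3 -c "
from bell import *
unit(); sw(shot('side'))"
```

```text
t 48.20 pos [0.5181 0.2353 0.0834] yaw -0.3876 tilt [-0.004 -0.002] F [-0.6 -0.7 -0.1] w -0.0005
TCP in unit -0.0014 0.0267 yaw err 0.0004
yellow 2 236.5 209.0 [0.5557 0.1597]
```

>>> carry_out:
  moves: [0,0,0,-0.7,0,0,0,0,-0.5,0,0,0,0,-0.4,0,0,0,0,-0.4,0,0,0,0,-0.3,0,0,0,0,-0.3,0,0,0,0,-0.1,0,0,0,0,0,0,0,0,0,0,0,0,0,0,0,0]

```text
clock: 49.25
position: [0.5194, 0.235, 0.06]
ee_rot: [0.0, 0.193, 0.981, -0.0]
contact_force: [-3.7, -2.7, 12.9]
width: -0.0001
```

```bash
python3 -c "
from bell import *
unit()"
```

```text
t 49.25 pos [0.5194 0.235  0.06  ] yaw -0.3884 tilt [ 0.    -0.001] F [-3.7 -2.7 12.9] w -0.0001
TCP in unit -0.0001 0.0269 yaw err -0.0004
```

The plunger is at its stop: z = 0.060 with 12.9 N. I'll release, back off and check the bell.

>>> carry_out:
  moves: [0,0,0,0.6,0,0,0,0,1.2,0,0,0,0,1.7,0,0,0,0,1.7,0,0,-2.2,-3,0,0,0,-2.2,-3,0,0,47,-2.2,-3,0,0,47,-2.2,-3,0,0,47,-2.2,-3,0,0,47,-1.4,-2.8,0,0]

```text
clock: 50.25
position: [0.3939, 0.0568, 0.1105]
ee_rot: [-0.0, 0.193, 0.981, 0.0]
contact_force: [0.7, -0.2, 0.3]
width: 0.0404
```

```bash
python3 - <<'E'
from bell import *
unit(); im=shot("top","top5.png"); bell(im)
E
```

```text
t 50.25 pos [0.3939 0.0568 0.1105] yaw -0.3884 tilt [-0.  0.] F [ 0.7 -0.2  0.3] w 0.0404
TCP in unit -0.0488 -0.1856 yaw err -0.0004
green dot 3 (np.float64(216.3), np.float64(213.3)) [0.5654 0.1675 0.03  ]
switch 26 (np.float64(208.3), np.float64(231.2)) [0.5168 0.1882 0.03  ]
plate centre [0.5237 0.2235] sides 0.141 0.1222
yaw -0.39417255887151603
green in unit 0.06 -0.0357
switch in unit 0.0072 -0.0352
white [183.9 224. ] 41 z 0.03 -0.0016 0.0334 [0.535 0.255]
white [183.9 224. ] 41 z 0.068 0.0003 0.0276 [0.5346 0.2488]
white [198.4 254.2] 5 z 0.03 -0.0602 -0.0355 [0.4545 0.2139]
white [198.4 254.2] 5 z 0.068 -0.0566 -0.0394 [0.4563 0.2088]
```

The bell has been knocked about 19 mm, to (0.524, 0.2235), with the switch still on. I need to know whether that happened before or after my press.

```bash
python3 - <<'E'
from bell import *
print("at 48.2s: 236.5,209.0; unmoved->",proj("side",[[.552,.155,.03]]).round(1),"moved->",proj("side",[[.5654,.1675,.03]]).round(1))
b=shot("side"); h=cv2.cvtColor(b,cv2.COLOR_BGR2HSV); sw(b)
for f in("side3.png","side0.png"):
    sw(cv2.imread("pics/"+f))
    hh=cv2.cvtColor(cv2.imread("pics/"+f),cv2.COLOR_BGR2HSV)[203:216,228:245]; m=cv2.inRange(hh,(28,120,90),(80,255,255)); ys,xs=np.nonzero(m); print(f,"green-ish px",list(zip(xs+228,ys+203))[:12])
E
```

```text
at 48.2s: 236.5,209.0; unmoved-> [[236.2 210.3]] moved-> [[238.1 206.5]]
yellow 26 223.2 207.0 [0.5307 0.1889]
yellow 21 219.6 212.6 [0.5101 0.1718]
side3.png green-ish px [(np.int64(236), np.int64(210)), (np.int64(237), np.int64(210))]
yellow 24 214.7 213.0 [0.4982 0.1776]
side0.png green-ish px [(np.int64(236), np.int64(210)), (np.int64(237), np.int64(210))]
```

The evidence mostly says the bell hadn't moved before the press, but one pixel is ambiguous. The switch is still on, so I'll press again at the measured new place to be sure.

>>> carry_out:
  moves: [0,1.54,2.13,0,0,0,1.54,2.13,0,0,0,1.54,2.13,0,0,0,1.54,2.13,0,0,0,1.54,2.13,0,0,0,1.54,2.13,0,0,0,1.54,2.13,0,0,0,1.54,2.13,-0.5,0,0,1.54,2.13,-1,0,0,0,0,-1,0]

```text
clock: 51.35
position: [0.5376, 0.2532, 0.0853]
ee_rot: [0.002, 0.192, 0.981, 0.002]
contact_force: [-0.9, -0.1, -0.1]
width: 0.0004
```

>>> carry_out:
  moves: [0,0,0,-0.8,0,0,0,0,-0.5,0,0,0,0,-0.4,0,0,0,0,-0.2,0,0,0,0,-0.2,0,0,0,0,0,0,0,0,0,0,0,0,0,0,0,0,0,0,0,0,0,0,0,0,0,0]

```text
clock: 52.35
position: [0.5342, 0.249, 0.0645]
ee_rot: [0.0, 0.193, 0.981, -0.0]
contact_force: [-2.4, -0.7, 4.0]
width: -0.0001
```

```bash
python3 -c "
from bell import *
unit((.5237,.2235),-.391)"
```

```text
t 52.35 pos [0.5342 0.249  0.0645] yaw -0.3887 tilt [ 0. -0.] F [-2.4 -0.7  4. ] w -0.0001
TCP in unit 0.0 0.0276 yaw err 0.0023
```

A force of 4.0 N at 3.5 mm matches the plunger spring. I'll press to the stop, hold, then release and retreat.

>>> carry_out:
  moves: [0,0,0,-0.2,0,0,0,0,-0.2,0,0,0,0,-0.2,0,0,0,0,0,0,0,0,0,0,0,0,0,0,0,0,0,0,0,0,0,0,0,0,0,0,0,0,0,0,0,0,0,0,0]

```text
schema error: expected a multiple of 5 numbers
```

>>> carry_out:
  moves: [0,0,0,0.6,0,0,0,0,1.2,0,0,0,0,1.7,0,0,0,0,1.7,0,0,-2.2,-3,0,0,0,-2.2,-3,0,0,47,-2.2,-3,0,0,47,-2.2,-3,0,0,47,-2.2,-3,0,0,47,-2.2,-3,0,0]

```text
clock: 53.35
position: [0.4023, 0.0684, 0.1172]
ee_rot: [0.001, 0.193, 0.981, 0.0]
contact_force: [0.2, -0.3, -0.3]
width: 0.0399
```

```bash
python3 - <<'E'
from bell import *
unit((.5237,.2235),-.391); im=shot("top","top6.png"); bell(im)
E
```

```text
t 53.35 pos [0.4023 0.0684 0.1172] yaw -0.3881 tilt [0.003 0.   ] F [ 0.2 -0.3 -0.3] w 0.0399
TCP in unit -0.0531 -0.1897 yaw err 0.0029
green dot 4 (np.float64(214.5), np.float64(211.5)) [0.5703 0.1726 0.03  ]
switch 30 (np.float64(206.7), np.float64(229.4)) [0.5216 0.1928 0.03  ]
plate centre [0.5287 0.2288] sides 0.1416 0.1223
yaw -0.39710895134616514
green in unit 0.0601 -0.0358
switch in unit 0.0074 -0.036
white [182.1 222.1] 43 z 0.03 -0.0015 0.033 [0.5401 0.2599]
white [182.1 222.1] 43 z 0.068 0.0004 0.027 [0.5395 0.2536]
white [225.2 271.8] 4 z 0.03 -0.0764 -0.1278 [0.4088 0.1406]
white [225.2 271.8] 4 z 0.068 -0.0725 -0.1294 [0.4118 0.1375]
```

My press call was malformed and refused, so only the 4 N half-press happened this time. The bell also reads 7 mm further on, so it was probably still sliding at the last look. I'll take a fresh look to confirm it's at rest.

```bash
python3 - <<'E'
from bell import *
unit((.5287,.2288),-.392); im=shot("top","top7.png"); c,th=bell(im)
ux=np.array([np.cos(th),np.sin(th)]);uy=np.array([-ux[1],ux[0]])
print("plunger",c+.028*uy,"slot on-side start",c+.030*ux-.062*uy)
cv2.imwrite("pics/c13.png",cv2.resize(im[150:280,150:350],(800,520),interpolation=2))
E
```

```text
t 53.40 pos [0.3971 0.0652 0.1166] yaw -0.3886 tilt [-0.004 -0.003] F [-5.3 -2.3 -0.1] w 0.0402
TCP in unit -0.0591 -0.2014 yaw err 0.0034
green dot 4 (np.float64(214.5), np.float64(211.5)) [0.5703 0.1726 0.03  ]
switch 30 (np.float64(206.5), np.float64(229.4)) [0.5217 0.1931 0.03  ]
plate centre [0.5291 0.2287] sides 0.1413 0.1223
yaw -0.3970893700118751
green in unit 0.0597 -0.0358
switch in unit 0.0069 -0.0357
white [182.  222.1] 44 z 0.03 -0.0019 0.0333 [0.5402 0.2601]
white [182.  222.1] 44 z 0.068 0.0 0.0273 [0.5396 0.2538]
white [226.6 273.6] 5 z 0.03 -0.0799 -0.1331 [0.4039 0.1369]
white [226.6 273.6] 5 z 0.068 -0.0759 -0.1346 [0.407  0.1339]
plunger [0.53988261 0.25450427] slot on-side start [0.5327421  0.15990505]
```

View pics/c13.png

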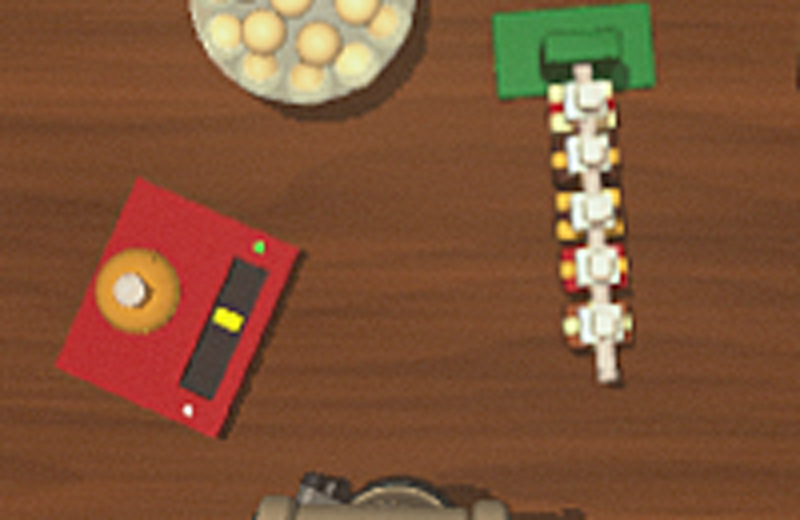

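The bell is at rest at (0.529, 0.229), yaw -0.397, with the switch on, and all five cartons hang. I'll press again.

>>> carry_out:
  moves: [0,1.53,2.06,0,0,0,1.53,2.06,0,0,0,1.53,2.06,0,0,0,1.53,2.06,0,0,0,1.53,2.06,0,0,0,1.53,2.06,0,0,0,1.53,2.06,-0.5,0,0,1.53,2.06,-0.8,0,0,1.53,2.06,-0.9,0,0,0,0,-0.9,0]

```text
clock: 54.45
position: [0.5437, 0.2585, 0.0857]
ee_rot: [0.002, 0.192, 0.981, 0.002]
contact_force: [-0.3, -0.4, 0.1]
width: 0.0
```

>>> carry_out:
  moves: [0,0,0,-0.8,0,0,0,0,-0.5,0,0,0,0,-0.4,0,0,0,0,-0.4,0,0,0,0,-0.3,0,0,0,0,-0.3,0,0,0,0,0,0,0,0,0,0,0,0,0,0,0,0,0,0,0,0,0]

```text
clock: 55.45
position: [0.5394, 0.2541, 0.06]
ee_rot: [0.0, 0.193, 0.981, -0.0]
contact_force: [-3.6, -1.1, 11.5]
width: -0.0001
```

```bash
python3 -c "
from bell import *
unit((.529,.2288),-.397)"
```

```text
t 55.45 pos [0.5394 0.2541 0.06  ] yaw -0.3890 tilt [ 0. -0.] F [-3.6 -1.1 11.5] w -0.0001
TCP in unit -0.0002 0.0274 yaw err 0.0080
```

The plunger is at the stop again (z 0.060, 11.5 N). I'll release, retreat slowly and check.

>>> carry_out:
  moves: [0,0,0,0.6,0,0,0,0,1.2,0,0,0,0,1.7,0,0,0,0,1.7,0,0,-2,-3,0,0,0,-2,-3,0,0,47,-2,-3,0,0,47,-2,-3,0,0,47,-2,-3,0,0,47,0,0,0,0]

```text
clock: 56.45
position: [0.4368, 0.102, 0.1105]
ee_rot: [-0.001, 0.195, 0.981, -0.001]
contact_force: [-0.7, 0.0, -0.5]
width: 0.0405
```

```bash
python3 - <<'E'
from bell import *
unit((.529,.2288),-.397); im=shot("top","top8.png"); c,th=bell(im); sw(shot("side"))
E
```

```text
t 56.45 pos [0.4368 0.102  0.1105] yaw -0.3915 tilt [-0.002 -0.001] F [-0.7  0.  -0.5] w 0.0405
TCP in unit -0.036 -0.1525 yaw err 0.0055
green dot 4 (np.float64(214.5), np.float64(211.5)) [0.5703 0.1726 0.03  ]
switch 30 (np.float64(206.7), np.float64(229.4)) [0.5216 0.1928 0.03  ]
plate centre [0.5294 0.2285] sides 0.1414 0.1225
yaw -0.39395654143293884
green in unit 0.0592 -0.036
switch in unit 0.0065 -0.036
white [182.1 222.1] 43 z 0.03 -0.0022 0.0331 [0.5401 0.2599]
white [182.1 222.1] 43 z 0.068 -0.0003 0.0271 [0.5395 0.2536]
yellow 26 223.2 207.0 [0.5307 0.1889]
```

>>> carry_out:
  moves: [47,2.3,1.4,0,-0.002,47,2.3,1.4,0,-0.002,47,2.3,1.4,0,-0.002,47,2.35,1.4,0,0,47,0,0,-1.5,0,47,0,0,-1.5,0,47,0,0,-1,0,47,0,0,0,0,47,0,0,0,0,47,0,0,0,0]

```text
clock: 57.55
position: [0.5332, 0.1609, 0.0711]
ee_rot: [0.001, 0.196, 0.981, 0.0]
contact_force: [0.5, 0.4, -0.6]
width: 0.0401
```

```bash
python3 - <<'E'
from bell import *
unit((.529,.2286),-.395); b=shot("side"); sw(b)
cv2.imwrite("pics/c14.png",cv2.resize(b[150:240,175:265],(600,600),interpolation=2))
E
```

```text
t 57.55 pos [0.5332 0.1609 0.0711] yaw -0.3947 tilt [0.002 0.   ] F [ 0.5  0.4 -0.6] w 0.0401
TCP in unit 0.0299 -0.0609 yaw err 0.0003
yellow 26 223.2 207.0 [0.5307 0.1889]
```

View pics/c14.png

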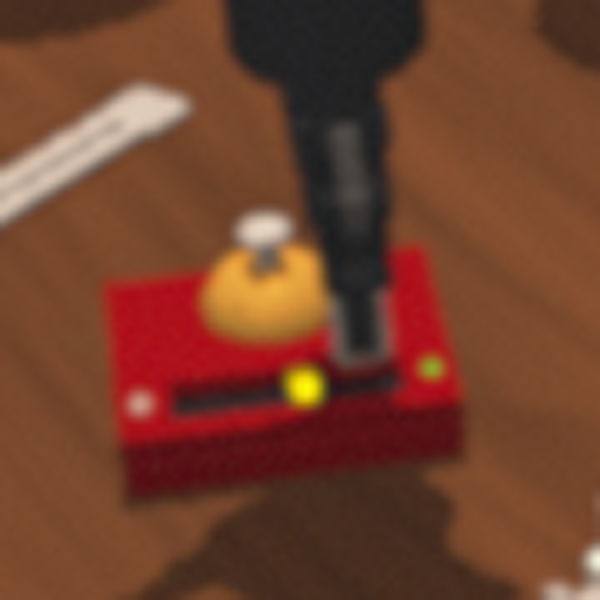

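The finger is over the green-dot side of the button. I'll descend into the slot.

>>> carry_out:
  moves: [47,0,-0.1,-1.2,0,47,0,0,-1.2,0,47,0,0,-1.2,0,47,0,0,-0.5,0,47,0,0,0,0,47,0,0,-0.2,0,47,0,0,-0.2,0,47,0,0,-0.2,0,47,0,0,-0.2,0,47,0,0,0,0]

```text
clock: 58.6
position: [0.5323, 0.1596, 0.0212]
ee_rot: [-0.0, 0.196, 0.981, -0.0]
contact_force: [0.1, 0.3, 0.0]
width: 0.0401
```

```bash
python3 -c "
from bell import *
unit((.529,.2286),-.395); sw(shot('side'))"
```

```text
t 58.60 pos [0.5323 0.1596 0.0212] yaw -0.3948 tilt [-0.  0.] F [0.1 0.3 0. ] w 0.0401
TCP in unit 0.0296 -0.0625 yaw err 0.0002
yellow 28 223.0 207.2 [0.5297 0.1883]
```

>>> carry_out:
  moves: [47,-0.25,0.1,0,0,47,-0.25,0.1,0,0,47,-0.25,0.1,0,0,47,-0.25,0.1,0,0,47,-0.25,0.1,0,0,47,-0.25,0.1,0,0,47,-0.25,0.12,0,0,47,-0.25,0.12,0,0,47,-0.1,0.04,0,0,47,0,0,0,0]

```text
clock: 59.65
position: [0.5119, 0.1684, 0.0214]
ee_rot: [0.001, 0.196, 0.981, 0.0]
contact_force: [2.5, -1.1, -0.7]
width: 0.0401
```

```bash
python3 -c "
from bell import *
unit((.529,.2286),-.395); sw(shot('side'))"
```

```text
t 59.65 pos [0.5119 0.1684 0.0214] yaw -0.3948 tilt [0.001 0.   ] F [ 2.5 -1.1 -0.7] w 0.0401
TCP in unit 0.0073 -0.0621 yaw err 0.0002
yellow 25 217.0 207.5 [0.5156 0.1968]
```

Contact is 2.7 N along the slot, so the switch is at its end. I'll back off, rise, retreat and verify.

>>> carry_out:
  moves: [47,0,0,0,0,47,0.3,-0.1,0,0,47,0.2,-0.1,0,0,47,0,0,1.5,0,47,0,0,2.5,0,47,0,0,2.5,0,47,0,0,2.5,0,47,-2,-3,0,0,47,-3,-3,0,0,47,-3,-3,0,0]

```text
clock: 60.7
position: [0.4348, 0.0758, 0.1112]
ee_rot: [-0.001, 0.196, 0.981, -0.0]
contact_force: [0.4, -0.6, -0.0]
width: 0.0401
```

>>> carry_out:
  moves: [47,-3,-3,0.5,0,47,-2,-2,0.5,0,47,0,0,0,0,47,0,0,0,0,47,0,0,0,0,47,0,0,0,0,47,0,0,0,0,47,0,0,0,0,47,0,0,0,0,47,0,0,0,0]

```text
clock: 61.7
position: [0.3865, 0.0265, 0.1212]
ee_rot: [-0.0, 0.196, 0.981, 0.0]
contact_force: [0.5, 0.0, 0.9]
width: 0.0398
```

```bash
python3 - <<'E'
from bell import *
st(); im=shot("top","top9.png"); bell(im); b=shot("side"); sw(b)
a=np.zeros((600,800,3),np.uint8); a[:]=0
a[:400]=cv2.resize(im[150:250,150:350],(800,400),interpolation=2); a[400:]=cv2.resize(b[170:250,110:430],(800,200),interpolation=2); cv2.imwrite("pics/c15.png",a)
E
```

```text
t 61.70 pos [0.3865 0.0265 0.1212] yaw -0.3945 tilt [-0.  0.] F [0.5 0.  0.9] w 0.0398
green dot 4 (np.float64(214.5), np.float64(212.5)) [0.5676 0.1725 0.03  ]
switch 28 (np.float64(203.9), np.float64(234.9)) [0.5066 0.2    0.03  ]
plate centre [0.5276 0.2295] sides 0.141 0.1222
yaw -0.42024461326180723
green in unit 0.0597 -0.0357
switch in unit -0.0071 -0.0354
white [181.8 222.5] 42 z 0.03 -0.0023 0.0332 [0.539  0.2607]
white [181.8 222.5] 42 z 0.068 -0.0002 0.0272 [0.5385 0.2544]
white [195.5 252.5] 4 z 0.03 -0.0596 -0.035 [0.4589 0.2218]
white [195.5 252.5] 4 z 0.068 -0.0559 -0.0391 [0.4605 0.2166]
yellow 27 216.9 207.7 [0.5149 0.1962]
```

The switch is back at -7.1 mm, fully off. The picture limit is used up, so I'll check numerically that the cartons and bystanders are unchanged, then hand in.

```bash
python3 - <<'E'
from h import *
a=cv2.imread("pics/top7.png").astype(int); b=cv2.imread("pics/top9.png").astype(int); t0=cv2.imread("pics/top0.png").astype(int)
d=lambda x,y,r:(np.abs(x-y).max(2)[r]>60).sum()
print("cartons",d(a,b,np.s_[145:250,270:320]),"bowl",d(t0,b,np.s_[115:180,190:260]),"tongs",d(t0,b,np.s_[190:260,95:135]),"card",d(t0,b,np.s_[190:216,412:452]))
st(); print(manip.sign_off())
E
```

```text
cartons 0 bowl 0 tongs 0 card 0
t 61.80 pos [0.3864 0.0265 0.1213] yaw -0.3947 tilt [-0.  0.] F [ 0.3 -0.7 -0.4] w 0.0401
the job is handed in; nothing more can be done
None
```

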